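# Load the kawali: sort carrots, pour in cassava, cover

## Task

Get the kawali ready for the stew: first put every straight carrot from the board into the kawali and every forked one into the steel strainer. Then pick up the steel tumbler, pour all its cassava chunks into the kawali, stand the empty tumbler upright on the counter, and finally take the glass lid by its knob and set it down gently, centred, on the kawali's rim. Leave the lime bowl, the brown dish and the pepper mill alone.

Things in the scene. Friction and masses are not known exactly. Their poses are not given: they have to be found in the camera images.
- kawali: Aluminium kawali (round wok-like pan), fixed in place on the counter, open at the start. Rim 224 mm across, flat and 100 mm above the counter; wall 4 mm, flat floor about 100 mm across and 5 mm thick; a small loop handle sticks out 30 mm on its +y and -y sides, below the rim. Origin: centre of its underside, z up.
- strainer: Small round steel strainer with a perforated floor, fixed on the counter: mouth 140 mm across, rim 58 mm above the counter, floor about 100 mm across and 12 mm above the counter; a thin level handle runs 120 mm out towards its -x at 62 mm height. Origin: under its centre, on the counter.
- board: Wooden chopping board 270 x 235 x 15 mm, fixed; the carrots lie on it. Origin: centre of its underside.
- cup: Plain upright steel tumbler, 68 mm outer diameter, 95 mm tall, wall 3 mm, no handle; it holds the cassava chunks. Origin: centre of its underside, z along its axis towards the mouth.
- lid: Round glass lid with a steel edge, 244 mm across, 6 mm thick at the edge, doming to 29 mm, lying on the counter knob up. Steel knob on the middle: 32 mm across, from 45 to 71 mm above the lid's underside. Origin: centre of its underside, z up through the knob. About 0.35 kg.
- straight1: Straight (sound) carrot, lying down, 95 mm long and 30 mm thick (axis 14 mm above what it lies on; slightly flattened, does not roll), may be absent. Origin: on its axis, 45 mm from the thick crown end (which has a green stub); x runs along it towards the tip.
- straight2: Straight (sound) carrot, lying down, 95 mm long and 30 mm thick (axis 14 mm above what it lies on; slightly flattened, does not roll), may be absent. Origin: on its axis, 45 mm from the thick crown end (which has a green stub); x runs along it towards the tip.
- straight3: Straight (sound) carrot, lying down, 95 mm long and 30 mm thick (axis 14 mm above what it lies on; slightly flattened, does not roll), may be absent. Origin: on its axis, 45 mm from the thick crown end (which has a green stub); x runs along it towards the tip.
- forked1: Forked carrot (a reject), lying down: a 30 mm thick, 50 mm long body that splits into two legs, 95 mm long and 75 mm wide over the legs; may be absent. Origin: on the body's axis 45 mm from the crown end, just before the split; x runs from crown (green stub) towards the legs, which lie level beside each other. Grip the body at x = -20 mm, across it.
- forked2: Forked carrot (a reject), lying down: a 30 mm thick, 50 mm long body that splits into two legs, 95 mm long and 75 mm wide over the legs; may be absent. Origin: on the body's axis 45 mm from the crown end, just before the split; x runs from crown (green stub) towards the legs, which lie level beside each other. Grip the body at x = -20 mm, across it.
- chunk1: Peeled cassava chunk, a wet, slippery cream-white cylinder 20 mm across and 36 mm long, about 15 g, standing in the tumbler at the start; may be absent. Origin: its centre, z along it.
- chunk2: Peeled cassava chunk, a wet, slippery cream-white cylinder 20 mm across and 36 mm long, about 15 g, standing in the tumbler at the start; may be absent. Origin: its centre, z along it.
- chunk3: Peeled cassava chunk, a wet, slippery cream-white cylinder 20 mm across and 36 mm long, about 15 g, standing in the tumbler at the start; may be absent. Origin: its centre, z along it.
- chunk4: Peeled cassava chunk, a wet, slippery cream-white cylinder 20 mm across and 36 mm long, about 15 g, standing in the tumbler at the start; may be absent. Origin: its centre, z along it.
- chunk5: Peeled cassava chunk, a wet, slippery cream-white cylinder 20 mm across and 36 mm long, about 15 g, standing in the tumbler at the start; may be absent. Origin: its centre, z along it.
- chunk6: Peeled cassava chunk, a wet, slippery cream-white cylinder 20 mm across and 36 mm long, about 15 g, standing in the tumbler at the start; may be absent. Origin: its centre, z along it.
- pinch_bowl: Lime silicone pinch bowl, 80 mm across, 35 mm tall; not part of the job. Origin: centre of its underside.
- dish: Brown ceramic baking dish 110 x 160 x 45 mm; not part of the job. Origin: centre of its underside.
- mill: Dark wooden pepper mill, 56 mm across, 165 mm tall; not part of the job. Origin: centre of its underside.
Mind the look-alikes: they are no part of the job. What is shaped like the straight1 but turquoise is not meant. Leave any purple look-alike of the lid alone.

How it is judged (in metres and radians):
On the way, in this order (a step that is already met when the one before it is completed fails the run):
1. every straight carrot lies in the kawali and every forked one in the strainer (horizontal distance between each of straight1, straight2, straight3 and kawali below 0.1 m and height (world z) of each of straight1, straight2, straight3 below 0.095 m and horizontal distance between each of forked1, forked2 and strainer below 0.065 m and height (world z) of each of forked1, forked2 below 0.075 m and linear speed of each of straight1, straight2, straight3, forked1, forked2 below 0.03 m/s), for 0.2 s.
2. the tumbler is held tipped over the kawali (horizontal distance between cup and kawali below 0.2 m and angle between cup's own z axis and vertical above 1.2 rad and height (world z) of cup above 0.1 m and contact force between the fingers and cup above 0.5 N), for 0.1 s.
3. all the cassava chunks are in the kawali and the tumbler stands upright on the counter (horizontal distance between each of chunk1, chunk2, chunk3, chunk4, chunk5, chunk6 and kawali below 0.1 m and height (world z) of each of chunk1, chunk2, chunk3, chunk4, chunk5, chunk6 below 0.095 m and angle between cup's own z axis and vertical below 0.1 rad and height (world z) of cup below 0.012 m and linear speed of cup below 0.03 m/s), for 0.2 s.
4. the lid lies centred and level on the kawali's rim (horizontal distance between lid and kawali below 0.016 m and angle between lid's own z axis and vertical below 0.06 rad and height (world z) of lid between 0.095 and 0.11 m and linear speed of lid below 0.03 m/s), for 0.2 s.
At the end, for the whole second after the job is handed in: Straight carrots and cassava in the kawali (within 100 mm of its axis, below the rim), forked carrots in the strainer (within 65 mm of its axis, below 75 mm), tumbler upright on the counter (0.1 rad), lid on the rim within 16 mm of centred and 0.06 rad of level, all at rest (all of step 1 and all of step 3 and all of step 4 and linear speed of each of chunk1, chunk2, chunk3, chunk4, chunk5, chunk6 below 0.03 m/s); the robot touches nothing.
It fails at once if the lime silicone bowl is knocked about (moved more than 40 mm) (distance of pinch_bowl from where it was at the start of the episode above 0.04 m).
It fails at once if the brown ceramic dish is knocked about (moved more than 40 mm) (distance of dish from where it was at the start of the episode above 0.04 m).
It fails at once if the pepper mill is knocked about (moved more than 40 mm) (distance of mill from where it was at the start of the episode above 0.04 m).
It fails at once if the glass lid is dropped (falls freely faster than 0.6 m/s) (contact force between the fingers and lid below 0.05 N and linear speed of lid above 0.6 m/s).
Of chunk1, chunk2, chunk3, chunk4, chunk5, chunk6 only 3 to 6 are there at a start; the rules pass over those that are not, and their reading is None.
Of straight1, straight2, straight3 only 2 to 3 are there at a start; the rules pass over those that are not, and their reading is None.
Of forked1, forked2 only 1 to 2 are there at a start; the rules pass over those that are not, and their reading is None.
At some moment in a run one of straight1, straight2, straight3, forked1, forked2 may be knocked a few centimetres aside while the robot is not near it.
It also fails if it takes over 210 s, if anything falls off the work surface, if the arm or the gripper's body presses on something with over 40 N, if the wrist force passes 120 N, or if a joint passes its speed limit or range.

## Robot

A 7-joint arm with a two-finger parallel gripper is mounted at the origin on the work surface. World frame = base frame: x ahead of the robot, y to its left, z up, the work surface at z = 0. Lengths are in m, angles in degrees, forces in N, time in s.
With the tool pointing down it reaches from about 0.4 to 0.875 m from the base axis. Payload 19.3 kg.
Tool frame: the origin (TCP) lies between the finger pads; the fingertips stand 14 mm ahead of it and the grasp point (between the pads) lies 5 mm behind it (ctrl.nose_length is the distance from the TCP to the fingertips, in m); z points along the fingers, y is the line along which they close (so a half turn about z gives the same grasp; the last joint's range is limited). The gripper opens to 85 mm and grips with 20 to 120 N. Pads are 22 mm wide; open, the fingers measure 114 mm over their backs; the gripper's body (76 mm by 85 mm) begins 54 mm behind the grasp point. The pads swing forward as they close: fully open they stand 13 mm farther back than shut.
Start: joints at [-77.475, 29.874, -2.08, 91.645, 1.215, 58.505, -6.463], TCP at [0.178, 0.599, 0.245] pointing down, gripper open.
Joint ranges: [-166.77, 166.77], [-17.47, 122.26], [-85.68, 81.53], [9.62, 139.38], [-72.42, 252.41], [9.2, 110.78], [-144.41, 144.41]. Speed limits (degrees/s): [108.29, 108.29, 136.94, 136.94, 172.46, 172.46, 172.46].

## Interface

Orientations are given as [roll, pitch, yaw] about the fixed x, y, z axes, in that order (R = Rz(yaw) Ry(pitch) Rx(roll)).
In Python, from plant import ctrl gives the robot as it stands. The module is installed in compiled form; this text tells all that it offers. Calls block until the motion is done:
- ctrl.reach(position, orientation): joint-space move of the TCP to a pose.
- ctrl.move_linear(position, rot=None, feed=0.15, stop_force=None): straight line of the TCP; rot=None keeps the orientation; feed is the mean speed in m/s. With stop_force (N) it stops when the force on the tool has changed by that much, and returns True; else False.
- ctrl.move_j(angles): joint-space move.
- ctrl.command_gripper(opening): opening from 0.0 (shut) to 1.0 (fully open); the grip force is fixed at half the most; returns when the fingers have stopped.
- ctrl.dwell(seconds).
- ctrl.inverse_kinematics(position, orientation): joint angles nearest the present ones, or None.
- ctrl.snapshot(name): name is "scene" or "top"; returns a dict with "image" (480x640x3 uint8, red, green, blue), "fx", "fy", "cx", "cy" (pixels), "rvec" (rotation vector, rad) and "tvec" (3), from world to camera coordinates, as OpenCV has them. Camera axes: x right, y down, z forward; pixel columns grow to the right and rows downward; lengths in m; the calibration is good to about 2 mm. A picture is of the moment at which its call begins. There is no depth.
A pose or a line that the arm cannot do raises ctrl.PlanningError and nothing moves.
- ctrl.finish_job(): hands the job in; it is judged then, once.
Trained networks look in a picture, given as the dict that the camera call returned (one of the last four; its "shot" number tells which), for a name from the list of things; names that differ only in an ending like _2 or _b are one class to them, and where a whole thing is asked for, a point or a joint stands for the part that bears it (a point fixed in the world has none). Each returns a list of dicts, best first, with "score" (0 to 1); they miss things now and then, are a little off and sometimes report something else, mostly with a low value. They report only what shows in the picture. A call takes as long as a camera call. They do not tell look-alikes from the thing itself.
- ctrl.trace(picture, query): "pixels" (480x640 bool, what is visible of it).
- ctrl.tip_of(picture, query): "xyz" ([x, y, z] in m, in world coordinates, good to about 4 mm: a listed point, or the origin of a listed thing).
Readings, each from a call of its own:
- ctrl.current_time_s(): time.
- ctrl.current_qpos(): joint angles.
- ctrl.current_joint_vel(): joint speeds.
- ctrl.current_joint_efforts(): joint torques, N m.
- ctrl.current_tcp_pos(): TCP position.
- ctrl.current_tcp_rot(): TCP orientation.
- ctrl.current_contact_force(): force on the tool from outside, world axes, zero at the start.
- ctrl.current_ft_torque(): the same for the moment, N m.
- ctrl.current_width(): opening from 0.0 (shut) to 1.0 (fully open).
- ctrl.current_gripper_force(): force on a finger pad.
Only numpy, scipy, OpenCV 4.12 (cv2) and the standard library are available. Lean on these libraries where they do the work, as an engineer would, in place of code of your own. Each camera call takes 0.05 s, during which the arm holds its last target. There are 200 camera calls.

## Working session

There is one attempt and no reset: what is moved stays moved. The work goes in short steps, each a Python script; the robot and the scene stay as the last script left them, time stands still between calls to the robot, and variables do not carry over. Pictures are saved under pics/ and viewed, at most 14 in all, crops included, and the job is handed in when it is done.

```bash
mkdir -p pics; ls; cat > h.py <<'E'
import numpy as np, cv2
from plant import ctrl
def snap(n, f=None):
    s=ctrl.snapshot(n)
    if f: cv2.imwrite('pics/'+f, s['image'][:,:,::-1])
    return s
def proj(s,p):
    R=cv2.Rodrigues(np.array(s['rvec'],float))[0]; q=R@np.array(p,float)+np.array(s['tvec'],float).ravel()
    return np.array([s['fx']*q[0]/q[2]+s['cx'], s['fy']*q[1]/q[2]+s['cy']])
def unproj(s,uv,z):
    R=cv2.Rodrigues(np.array(s['rvec'],float))[0]; t=np.array(s['tvec'],float).ravel()
    uv=np.atleast_2d(np.array(uv,float))
    d=np.c_[(uv[:,0]-s['cx'])/s['fx'],(uv[:,1]-s['cy'])/s['fy'],np.ones(len(uv))]@R
    c=-R.T@t
    return c+d*((z-c[2])/d[:,2])[:,None]
E
python3 - <<'E'
from h import *
for n in ['scene','top']:
    s=snap(n,n+'0.png')
    for q in ['kawali','strainer','board','cup','lid','straight1','forked1','chunk1','pinch_bowl','dish','mill']:
        print(n,q,[(np.round(d['xyz'],3).tolist(),round(d['score'],2),proj(s,d['xyz']).astype(int).tolist()) for d in ctrl.tip_of(s,q)])
print(ctrl.current_tcp_rot(),ctrl.current_time_s())
E
```

```text
pics
scene kawali [([0.62, 0.018, -0.004], 0.88, [352, 300]), ([0.538, -0.398, 0.024], 0.62, [193, 221])]
scene strainer [([0.42, -0.06, -0.004], 0.6, [345, 230])]
scene board [([0.475, -0.315, 0.0], 0.88, [238, 219])]
scene cup [([0.454, 0.135, -0.002], 0.57, [423, 259])]
scene lid [([0.567, 0.349, -0.001], 0.74, [514, 322])]
scene straight1 [([0.544, -0.239, 0.029], 0.85, [254, 237]), ([0.54, -0.398, 0.028], 0.73, [192, 221])]
scene forked1 [([0.418, -0.316, 0.032], 0.71, [246, 195]), ([0.424, -0.056, 0.002], 0.42, [347, 230]), ([0.719, -0.346, -0.001], 0.4, [176, 290])]
scene chunk1 []
scene pinch_bowl [([0.757, -0.149, 0.003], 0.88, [253, 327])]
scene dish [([0.784, 0.214, 0.003], 0.81, [427, 391]), ([0.713, -0.346, 0.004], 0.52, [177, 287])]
scene mill [([0.715, -0.346, 0.002], 0.72, [177, 288]), ([0.42, -0.315, 0.035], 0.2, [246, 194])]
top kawali [([0.618, 0.024, -0.002], 0.82, [280, 181])]
top strainer [([0.417, -0.063, -0.002], 0.7, [315, 267])]
top board [([0.471, -0.318, -0.001], 0.6, [426, 246])]
top cup [([0.453, 0.136, -0.004], 0.89, [230, 250])]
top lid [([0.568, 0.347
[... 231 characters left out ...]
424, -0.322, 0.029], 0.61, [430, 266]), ([0.542, -0.401, 0.028], 0.32, [466, 214])]
top chunk1 [([0.451, 0.115, 0.02], 0.56, [237, 251]), ([0.472, 0.142, 0.028], 0.52, [225, 241]), ([0.467, 0.123, 0.02], 0.47, [234, 244]), ([0.456, 0.156, 0.021], 0.46, [220, 248]), ([0.439, 0.147, 0.024], 0.41, [223, 256]), ([0.453, 0.134, -0.002], 0.27, [231, 251])]
top pinch_bowl [([0.758, -0.152, 0.002], 0.83, [356, 123]), ([0.783, 0.222, 0.003], 0.25, [198, 111])]
top dish [([0.783, 0.223, 0.002], 0.76, [198, 111])]
top mill [([0.711, -0.348, 0.005], 0.68, [440, 143]), ([0.565, 0.346, 0.001], 0.2, [143, 201]), ([0.474, -0.319, 0.0], 0.16, [427, 244])]
[-1.79995521e+02  5.39091550e-04  1.63451823e+02] 1.2
```

View pics/top0.png

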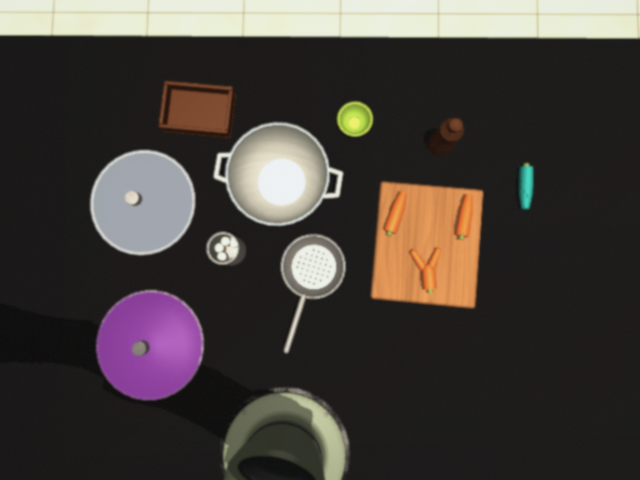

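View pics/scene0.png

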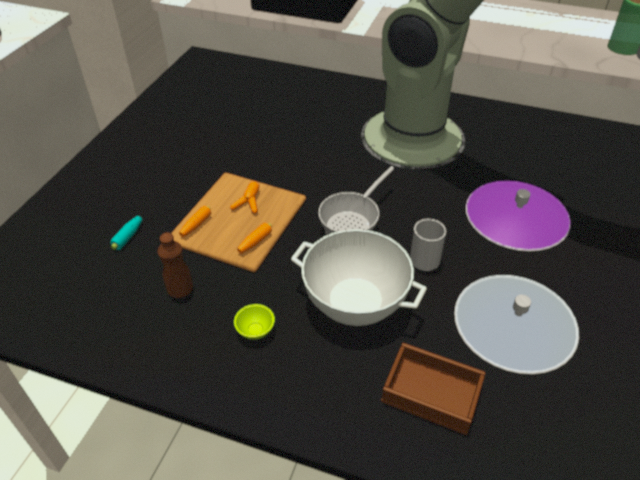

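Top view: there are two straight carrots at about (396,213) and (465,216), and one forked carrot at (430,270). The turquoise decoy is at (525,186), the glass lid at (143,202) and the purple decoy lid at (150,345). The tumbler at (225,248) holds about 5 chunks. Next I'll measure the carrot headings and the rim centre, and scan for reachable tumbler poses.

```bash
cat >> h.py <<'E'
BOARD=np.array([0.473,-0.316])
def find(q, s=None, z=0.029):
    """carrots on the board: list of (xy, heading deg, green xy, score)"""
    s=s or snap('top'); out=[]
    tips=ctrl.tip_of(s,q); trs=ctrl.trace(s,q)
    hsv=cv2.cvtColor(s['image'],cv2.COLOR_RGB2HSV)
    for t in trs:
        m=t['pixels'].astype(np.uint8)
        v,u=np.nonzero(m)
        if len(u)<40: continue
        P=unproj(s,np.c_[u,v],z)[:,:2]; c=P.mean(0)
        w,V=np.linalg.eigh(np.cov((P-c).T)); a=V[:,1]
        md=cv2.dilate(m,np.ones((7,7)))
        g=(md>0)&(hsv[...,0]>30)&(hsv[...,0]<75)&(hsv[...,1]>80)
        gv,gu=np.nonzero(g); G=unproj(s,np.c_[gu,gv],z)[:,:2].mean(0) if len(gu) else np.array([np.nan]*2)
        if (c-G)@a<0: a=-a
        tp=[np.array(d['xyz']) for d in tips]; tp=min(tp,key=lambda p:np.linalg.norm(p[:2]-c)) if tp else [9,9,9]
        L=(P-c)@a; W=(P-c)@np.array([-a[1],a[0]])
        hue=int(np.median(hsv[...,0][m>0]))
        out.append(dict(c=c,yaw=np.degrees(np.arctan2(a[1],a[0])),G=G,tip=tp,score=t['score'],L=np.ptp(L),W=np.ptp(W),hue=hue))
    return out
E
python3 - <<'E'
from h import *
np.set_printoptions(precision=3,suppress=True)
s=snap('top')
for q in ['straight1','forked1']:
    for o in find(q,s): print(q,o)
for n in ['top','scene']:
    s=snap(n)
    for q,z in [('kawali',.1),('strainer',.058),('lid',.003)]:
        for t in ctrl.trace(s,q)[:2]:
            c=max(cv2.findContours(t['pixels'].astype(np.uint8),0,2)[0],key=cv2.contourArea)
            P=unproj(s,cv2.convexHull(c)[:,0],z)[:,:2].astype(np.float32)
            cc,r=cv2.minEnclosingCircle(P); print(n,q,t['score'],np.array(cc),r,cv2.fitEllipse(P))
from scipy.spatial.transform import Rotation as Ro
# tumbler side grasp scan: tool z = horizontal dir az pitched down a; tool y horizontal
for a in range(0,61,10):
    ok=[]
    for az in range(-180,180,15):
        for fl in (0,180):
            A,Z=np.radians(a),np.radians(az)
            tz=np.array([np.cos(A)*np.cos(Z),np.cos(A)*np.sin(Z),-np.sin(A)]); ty=np.array([-np.sin(Z),np.cos(Z),0])
            R0=Ro.from_matrix(np.c_[np.cross(ty,tz),ty,tz])*Ro.from_euler('z',fl,degrees=True)
            q=ctrl.inverse_kinematics(list(np.array([.453,.136,.06])+.005*tz),list(R0.as_euler('xyz',degrees=True)))
            if q is not None: ok.append((az,fl))
    print(a,ok)
E
```

```text
straight1 {'c': array([ 0.611, -0.533]), 'yaw': np.float64(177.75372162677976), 'G': array([ 0.66 , -0.535]), 'tip': array([ 0.609, -0.536,  0.012]), 'score': 0.92, 'L': np.float64(0.10113719804116589), 'W': np.float64(0.030213364775659106), 'hue': 85}
straight1 {'c': array([ 0.537, -0.397]), 'yaw': np.float64(-10.038600204363426), 'G': array([ 0.491, -0.389]), 'tip': array([ 0.541, -0.399,  0.029]), 'score': 0.9, 'L': np.float64(0.10437357863191324), 'W': np.float64(0.027770282364541675), 'hue': 13}
straight1 {'c': array([ 0.539, -0.241]), 'yaw': np.float64(-17.566325027594498), 'G': array([ 0.498, -0.227]), 'tip': array([ 0.542, -0.239,  0.028]), 'score': 0.64, 'L': np.float64(0.1024416703746605), 'W': np.float64(0.029753971225152206), 'hue': 13}
forked1 {'c': array([ 0.418, -0.314]), 'yaw': np.float64(7.715827312495341), 'G': array([ 0.37 , -0.318]), 'tip': array([ 0.421, -0.319,  0.028]), 'score': 0.83, 'L': np.float64(0.09999154076131486), 'W': np.float64(0.06601878390001126), 'hue': 12}
top strainer 0.55 [ 0.359 -0.039] 0.13177672028541565 ((0.36241912841796875, -0.044746816158
[... 3310 characters left out ...]
(90, 180), (105, 0), (105, 180), (120, 0), (120, 180), (135, 0), (135, 180), (150, 0), (150, 180), (165, 0), (165, 180)]
60 [(-180, 0), (-180, 180), (-165, 0), (-165, 180), (-150, 0), (-150, 180), (-135, 0), (-135, 180), (-120, 0), (-120, 180), (-105, 0), (-105, 180), (-90, 0), (-90, 180), (-75, 0), (-75, 180), (-60, 0), (-60, 180), (-45, 0), (-45, 180), (-30, 0), (-30, 180), (-15, 0), (-15, 180), (60, 0), (60, 180), (75, 0), (75, 180), (90, 0), (90, 180), (105, 0), (105, 180), (120, 0), (120, 180), (135, 0), (135, 180), (150, 0), (150, 180), (165, 0), (165, 180)]<sys>:0: UserWarning: Gimbal lock detected. Setting third angle to zero since it is not possible to uniquely determine all angles.
```

```bash
cat >> h.py <<'E'
KAW=np.array([.619,.021]); STR=np.array([.4185,-.0615])
def best_yaw(p,yaw):
    c=[]
    for y in (yaw,yaw+180):
        q=ctrl.inverse_kinematics(list(p),[180,0,(y+180)%360-180])
        if q is not None: c.append((abs(q[6]),(y+180)%360-180))
    return min(c)[1]
def target(q):
    o=[o for o in find(q) if abs(o['c'][0]-BOARD[0])<.19 and abs(o['c'][1]-BOARD[1])<.19 and o['hue']<22 and o['score']>.3]
    return o
def pick(xy,yaw,z=.031,hi=.25):
    y=best_yaw([*xy,hi],yaw)
    ctrl.command_gripper(1.0)
    ctrl.reach([*xy,hi],[180,0,y]); ctrl.move_linear([*xy,z+.04],feed=.25)
    hit=ctrl.move_linear([*xy,z],feed=.08,stop_force=8)
    ctrl.command_gripper(0.0)
    ctrl.move_linear([*xy,hi],feed=.2)
    print('pick',xy,y,'hit',hit,'width',ctrl.current_width(),'F',ctrl.current_gripper_force(),ctrl.current_time_s())
    return y
def place(xy,yaw,z,hi=.25,open_=.62):
    ctrl.reach([*xy,hi],[180,0,yaw]); hit=ctrl.move_linear([*xy,z],feed=.12,stop_force=10)
    ctrl.command_gripper(open_); ctrl.move_linear([*xy,hi],feed=.25); print('placed hit',hit,ctrl.current_time_s())
E
python3 - <<'E'
from h import *
o=max(target('forked1'),key=lambda o:o['W']); print(o)
h=np.radians(o['yaw']-2); u=np.array([np.cos(h),np.sin(h)])
org=(o['tip'][:2]+o['c'])/2
y=pick(org-.02*u,np.degrees(h))
flip=(y-np.degrees(h))
place(STR+np.array([-.02,0]),(flip+180)%360-180,.055)
s=snap('top','t1.png'); print(ctrl.tip_of(s,'forked1'))
E
```

```text
{'c': array([ 0.41886028, -0.31317582]), 'yaw': np.float64(10.187761924990907), 'G': array([ 0.36974211, -0.31842012]), 'tip': array([ 0.4213, -0.3171,  0.0308]), 'score': 0.57, 'L': np.float64(0.10083995691459638), 'W': np.float64(0.06802397050745451), 'hue': 12}
pick [ 0.40028401 -0.31798626] 8.187761924990895 hit False width 0.3306956753322848 F 58.91426861286163 8.8333
placed hit False 13.1333
[]
```

View pics/t1.png

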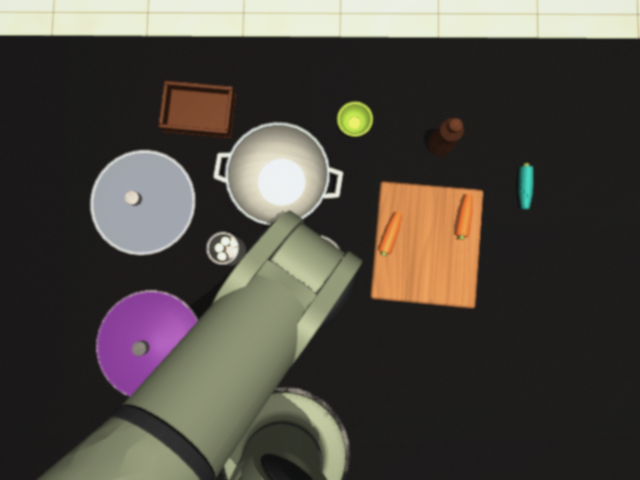

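The left straight carrot was knocked and now lies at about (391,233). The strainer is hidden by the arm, so I'll check it later. I'll detect the straight carrots again and pick them.

```bash
python3 - <<'E'
from h import *
for k in range(2):
    T=target('straight1'); print(len(T),[(o['c'].round(3),o['yaw'].round(1),o['W'].round(3)) for o in T])
    if not T: break
    o=T[0]; xy=(o['tip'][:2]+o['c'])/2 if np.linalg.norm(o['tip'][:2]-o['c'])<.012 else o['c']
    y=pick(xy,o['yaw'])
    p=KAW+np.array([0,-.024 if k==0 else .024])
    place(p,best_yaw([*p,.25],0),.06,open_=.55)
ctrl.reach([.45,-.2,.35],[180,0,0])
s=snap('top','t2.png'); s2=snap('scene','s2.png')
for q in ('forked1','straight1'):
  for t in (s,s2): print(q,[(np.round(d['xyz'],3),d['score']) for d in ctrl.tip_of(t,q)])
E
```

```text
2 [(array([ 0.494, -0.231]), np.float64(-18.9), np.float64(0.03)), (array([ 0.535, -0.396]), np.float64(-11.3), np.float64(0.033))]
pick [ 0.49440003 -0.23182577] -18.944843556348047 hit False width 0.3260865592523541 F 59.07078981399536 18.0833
placed hit False 23.2
1 [(array([ 0.538, -0.397]), np.float64(-9.8), np.float64(0.029))]
pick [ 0.53820863 -0.39717249] -9.763808071293738 hit False width 0.32523356943091214 F 59.274460673332214 29.0333
placed hit False 33.8917
forked1 [(array([ 0.416, -0.064,  0.03 ]), 0.81), (array([ 0.755, -0.149,  0.002]), 0.37)]
forked1 [(array([ 0.414, -0.062,  0.033]), 0.95), (array([ 0.477, -0.316,  0.   ]), 0.68)]
straight1 [(array([ 0.608, -0.534,  0.014]), 0.8), (array([0.611, 0.003, 0.017]), 0.68), (array([0.619, 0.04 , 0.018]), 0.59), (array([0.45 , 0.115, 0.019]), 0.26), (array([0.472, 0.14 , 0.023]), 0.19)]
straight1 [(array([0.616, 0.042, 0.016]), 0.9), (array([ 0.607, -0.542,  0.014]), 0.72), (array([0.617, 0.007, 0.019]), 0.71)]
```

View pics/s2.png

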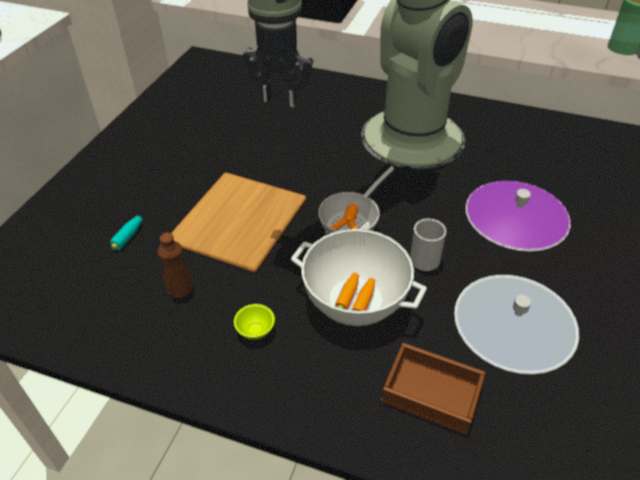

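Both straight carrots are in the kawali at about (346,290) and (366,294), the forked one is in the strainer at (346,215), and the board is empty. Next I'll plan the tumbler side grasp and the pour.

```bash
cat >> h.py <<'E'
from scipy.spatial.transform import Rotation as Ro
CUP=np.array([.453,.1355]); AZ,A=-70,20; GH=.055; PAST=.009
hv=np.array([np.cos(np.radians(AZ)),np.sin(np.radians(AZ)),0]); pv=np.array([-hv[1],hv[0],0])
def grasp_R(fl):
    a=np.radians(A); tz=np.cos(a)*hv-np.array([0,0,np.sin(a)])
    return Ro.from_matrix(np.c_[np.cross(pv,tz),pv,tz])*Ro.from_euler('z',fl,degrees=True)
def eul(R): return [float(v) for v in R.as_euler('xyz',degrees=True)]
def tool_for(origin,tilt,fl):
    """TCP pose for cup with underside centre at origin, tipped by tilt deg towards pv"""
    T=Ro.from_rotvec(np.radians(tilt)*np.cross([0,0,1],pv)); R0=grasp_R(fl)
    p=np.array(origin)+T.apply([0,0,GH])+(T*R0).apply([0,0,PAST])
    return [float(v) for v in p],eul(T*R0)
def mouth_pose(m,tilt,fl):
    T=Ro.from_rotvec(np.radians(tilt)*np.cross([0,0,1],pv))
    return tool_for(np.array(m)-T.apply([0,0,.095]),tilt,fl)
E
python3 - <<'E'
from h import *
np.set_printoptions(precision=0,suppress=True)
for fl in (0,180):
    print(fl)
    for d,z in ((.15,.15),(.15,0),(0,0),(0,.15)):
        p,r=tool_for([*CUP,z],0,fl); p=np.array(p)-d*grasp_R(fl).apply([0,0,1])
        q=ctrl.inverse_kinematics(list(p),r); print(d,z,None if q is None else np.array(q))
    for t in (0,40,80,100,120,135):
        q=ctrl.inverse_kinematics(*mouth_pose([*(KAW-.02*pv[:2]),.18 if t>60 else .26],t,fl)); print(t,None if q is None else np.array(q))
E
```

```text
0
0.15 0.15 [-48.  46. -26.  99.  49. 109. -75.]
0.15 0 [-42.  64. -36.  97.  57. 109. -90.]
0 0 [-35.  64. -27. 108.  65.  96. -91.]
0 0.15 [-30.  49. -35. 111.  61. 105. -82.]
0 [-18.  47. -24. 106.  76.  95. -66.]
40 [-13.  52. -32.  99.  71. 110. -28.]
80 [-37.  62.   4.  95.  56.  97.  12.]
100 [-32.  63.  -2.  94.  61. 107.  28.]
120 [-40.  66.  10.  95.  59. 103.  50.]
135 [-41.  67.  10.  96.  62. 105.  63.]
180
0.15 0.15 [-48.  46. -26.  99.  49. 109. 105.]
0.15 0 [-41.  64. -38.  97.  58. 111.  90.]
0 0 [-28.  68. -38. 108.  69. 106.  86.]
0 0.15 [-28.  50. -38. 111.  62. 107.  97.]
0 [ -9.  50. -38. 105.  81. 104. 114.]
40 [ -73.   86.   79.  102.   -8.   53. -142.]
80 [ -67.   83.   58.   96.   17.   66. -134.]
100 [ -48.   67.   22.   95.   49.   91. -143.]
120 [ -40.   66.   10.   95.   59.  103. -130.]
135 [ -41.   67.   10.   96.   62.  105. -117.]
```

```bash
python3 - <<'E'
from h import *
ctrl.command_gripper(1.0)
R=grasp_R(0)
p,r=tool_for([*CUP,.15],0,0); ctrl.reach(list(np.array(p)-.15*R.apply([0,0,1])),r)
p,r=tool_for([*CUP,0],0,0)
print(ctrl.move_linear(list(np.array(p)-.13*R.apply([0,0,1])),feed=.15,stop_force=8))
s=snap('scene','s3.png')
for n in ('scene','top'):
    s=snap(n); print(n,[(np.round(d['xyz'],3),d['score']) for d in ctrl.tip_of(s,'cup')], len(ctrl.trace(s,'chunk1')))
print(ctrl.current_contact_force(),ctrl.current_time_s())
E
```

```text
False
scene [(array([ 0.455,  0.136, -0.005]), 0.73), (array([ 0.758, -0.148,  0.004]), 0.21)] 0
top [(array([ 0.453,  0.135, -0.   ]), 0.75)] 4
[ 4.33759526e-04 -1.42939637e-01  6.25637997e-01] 40.1917
```

View pics/s3.png

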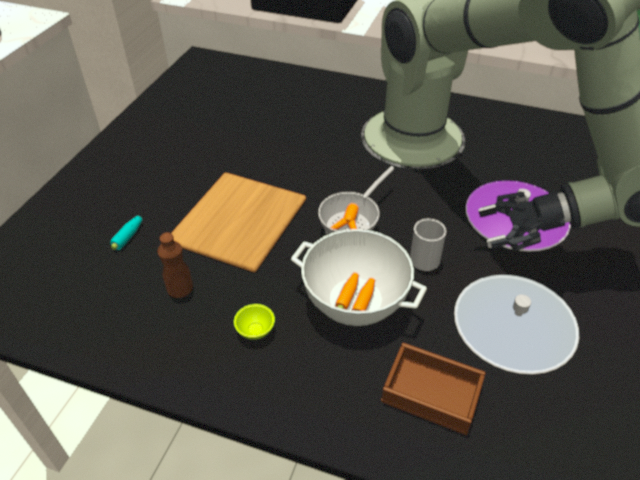

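The gripper hovers between the two lids, aimed at the tumbler at (428,245) with nothing in the way. Next is grasp and lift.

```bash
python3 - <<'E'
from h import *
p,r=tool_for([*CUP,0],0,0)
print(ctrl.move_linear(p,feed=.08,stop_force=6), ctrl.current_tcp_pos(),p)
ctrl.command_gripper(0.0); print(ctrl.current_width(),ctrl.current_gripper_force())
p,r=tool_for([*CUP,.17],0,0); ctrl.move_linear(p,feed=.1)
print(ctrl.current_width(),ctrl.current_contact_force())
p,r=mouth_pose([*(KAW-.02*pv[:2]),.27],0,0); ctrl.move_linear(p,r,feed=.12)
snap('scene','s4.png'); print(ctrl.current_time_s(),ctrl.current_qpos())
E
```

```text
False [0.45584426 0.12795167 0.05193342] [0.45589254424358944, 0.1275528000059646, 0.051921818710068984]
0.7691235171605743 66.20464139152318
0.7690698929439977 [-0.20562677  0.92135612 -2.1525753 ]
45.9167 [-24.82226542  44.49738883 -14.99392418 106.19476264  72.23076794
  88.77108837 -63.63418613]
```

View pics/s4.png

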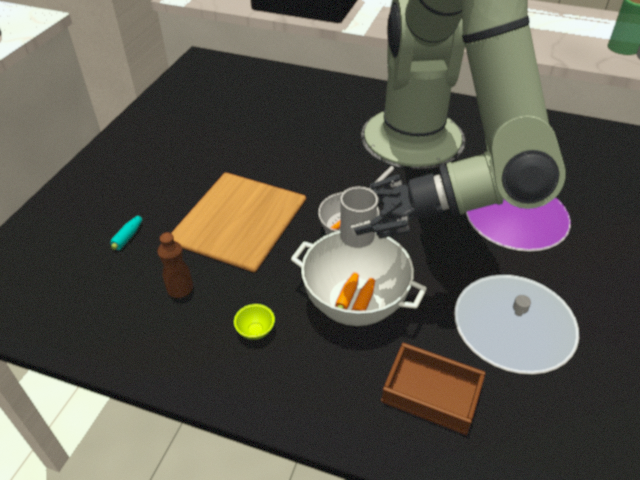

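The tumbler is held upright just behind the kawali at (359,215). I'll tip it slowly with the mouth over the pan centre.

```bash
python3 - <<'E'
from h import *
def go(t,f):
    z=max(.175,.27-.095*t/80); ctrl.move_linear(*mouth_pose([*(KAW-.02*pv[:2]),z],t,0),feed=f)
for t in (20,40,60,70): go(t,.05)
for t in range(75,136,5): go(t,.012)
ctrl.dwell(.6)
s=snap('top','t5.png'); print(ctrl.current_time_s(),ctrl.current_width(),ctrl.current_contact_force())
print(len(ctrl.trace(s,'chunk1')))
E
```

```text
54.475 0.7644044970486862 [-0.34764227  0.47106747 -1.8883208 ]
3
```

View pics/t5.png

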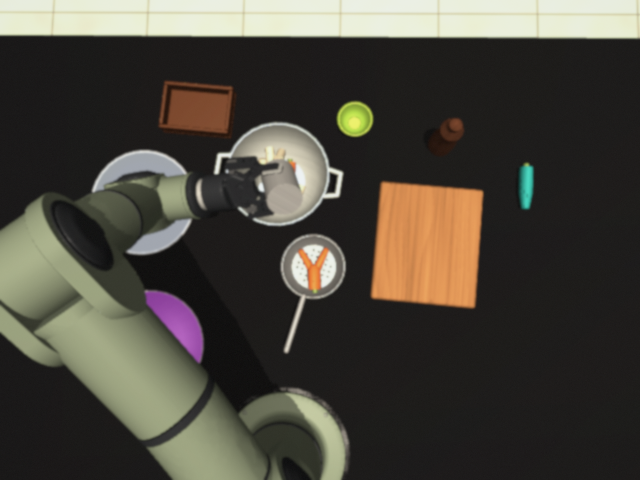

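The tumbler is tipped at (283,188) and some chunks show in the kawali around (272,155). To be sure it empties, I'll tip it further, raise it and look again.

```bash
python3 - <<'E'
from h import *
k=KAW-.02*pv[:2]
for t,z in ((140,.19),(150,.20)): 
    try: ctrl.move_linear(*mouth_pose([*k,z],t,0),feed=.02)
    except ctrl.PlanningError as e: print(t,e)
ctrl.dwell(.5)
for t,z in ((135,.2),(110,.23),(80,.25),(50,.27),(20,.28),(0,.29)): ctrl.move_linear(*mouth_pose([*k,z],t,0),feed=.05)
p,r=tool_for([*CUP,.17],0,0); ctrl.move_linear(p,r,feed=.12)
print(ctrl.current_contact_force(),ctrl.current_width(),ctrl.current_time_s())
s=snap('top','t6.png'); im=s['image']
cv2.imwrite('pics/t6c.png',cv2.resize(im[100:290,180:370],None,fx=3,fy=3,interpolation=2)[:,:,::-1])
print([(np.round(d['xyz'],3),d['score']) for d in ctrl.tip_of(s,'chunk1')])
E
```

```text
[ 0.09470455  0.31424593 -2.75717727] 0.7688610775820958 62.2583
[(array([ 0.584, -0.019,  0.014]), 0.61), (array([0.675, 0.019, 0.036]), 0.59), (array([0.647, 0.025, 0.054]), 0.55), (array([0.65 , 0.066, 0.022]), 0.51), (array([0.671, 0.044, 0.041]), 0.42)]
```

View pics/t6c.png

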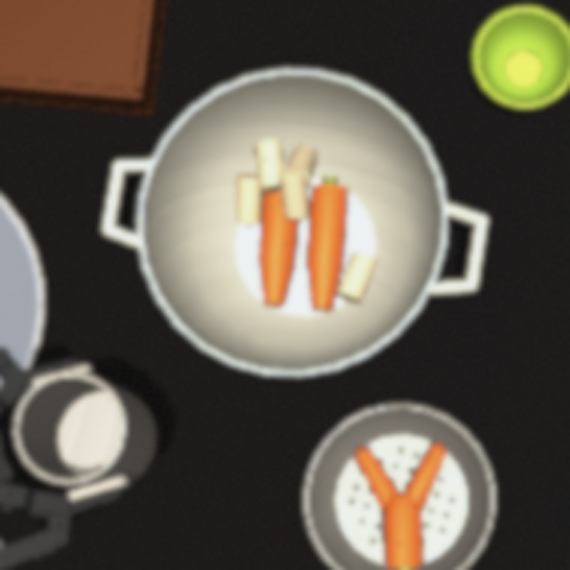

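The kawali holds 5 chunks and both carrots, all well inside the rim. The tumbler at (75,430) in the crop is empty, so I'll set it down.

```bash
python3 - <<'E'
from h import *
R=grasp_R(0); b=R.apply([0,0,1])
p,r=tool_for([*CUP,.02],0,0); ctrl.move_linear(p,r,feed=.12)
p,r=tool_for([*CUP,-.004],0,0); print(ctrl.move_linear(p,r,feed=.02,stop_force=3),ctrl.current_tcp_pos()[2]-p[2]-.004)
ctrl.command_gripper(1.0)
c=np.array(ctrl.current_tcp_pos()); ctrl.move_linear(list(c-.13*b),feed=.1); ctrl.move_linear(list(c-.13*b+[0,0,.25]),feed=.2)
ctrl.reach([.45,-.2,.35],[180,0,0])
for n in ('top','scene'):
    s=snap(n,n+'7.png')
    for q in ('cup','lid','kawali'): print(n,q,[(np.round(d['xyz'],3),d['score']) for d in ctrl.tip_of(s,q)])
    # rim circle of the kawali (outer edge at z=0.1) by robust fit on bright rim edges
    from scipy.optimize import least_squares
    g=cv2.GaussianBlur(cv2.cvtColor(s['image'],cv2.COLOR_RGB2GRAY),(3,3),0).astype(float)
    th=np.radians(np.arange(0,360,3))
    k=KAW.copy()
    for it in range(4):
        rr=np.arange(.100,.125,.0005); E=[]
        for t in th:
            uv=np.array([proj(s,[k[0]+x*np.cos(t),k[1]+x*np.sin(t),.1]) for x in rr]).astype(np.float32)
            v=cv2.remap(g.astype(np.float32),uv[:,0],uv[:,1],1).ravel(); d=np.diff(v); i=np.argmin(d)
            if d[i]<-2: E.append([k[0]+rr[i]*np.cos(t),k[1]+rr[i]*np.sin(t)])
        E=np.array(E); f=least_squares(lambda x:np.hypot(*(E-x[:2]).T)-x[2],[*k,.112],loss='soft_l1',f_scale=.001).x; k=f[:2]
    print(n,'rim',f,len(E))
    # lid
    for t in ctrl.trace(s,'lid'):
        c=max(cv2.findContours(t['pixels'].astype(np.uint8),0,2)[0],key=cv2.contourArea)
        print('lid',t['score'],cv2.minEnclosingCircle(unproj(s,c[:,0],.006)[:,:2].astype(np.float32)))
print(ctrl.current_time_s())
E
```

```text
True 0.00018706342953605723
top cup [(array([0.451, 0.132, 0.001]), 0.66)]
top lid [(array([ 0.236,  0.312, -0.   ]), 0.73), (array([0.564, 0.345, 0.004]), 0.64)]
top kawali [(array([ 0.618,  0.027, -0.004]), 0.57)]
top rim [0.61662922 0.02151177 0.11295294] 119
lid 0.89 ((0.5635966062545776, 0.3466709554195404), 0.12508438527584076)
lid 0.8 ((0.23428358137607574, 0.3135349750518799), 0.12379294633865356)
scene cup [(array([ 0.453,  0.136, -0.001]), 0.69), (array([0.673, 0.02 , 0.035]), 0.67)]
scene lid [(array([0.568, 0.35 , 0.001]), 0.77), (array([0.232, 0.316, 0.001]), 0.64), (array([0.674, 0.023, 0.037]), 0.53), (array([0.615, 0.005, 0.018]), 0.37)]
scene kawali [(array([ 0.618,  0.021, -0.002]), 0.85)]
scene rim [0.61631603 0.02360977 0.11267088] 120
lid 0.95 ((0.24041980504989624, 0.31739312410354614), 0.12499243021011353)
lid 0.79 ((0.5680568218231201, 0.3496013283729553), 0.12409514933824539)
lid 0.21 ((0.38505303859710693, -0.07557457685470581), 0.04971568286418915)
70.0167
```

View pics/scene7.png

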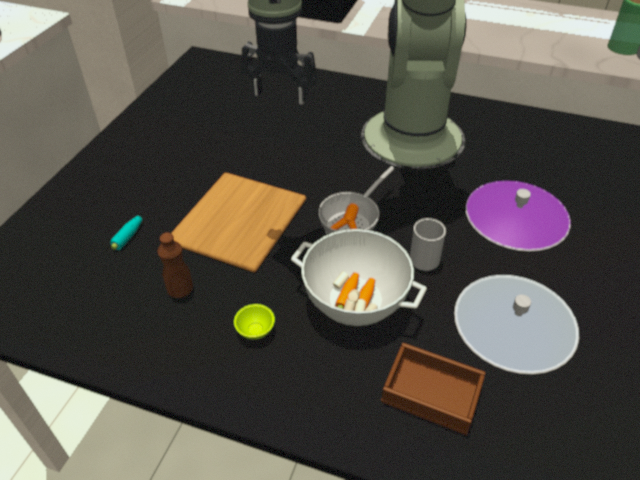

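The tumbler stands upright at (428,245), and everything else is in place. Rim centre is (0.6165, 0.0225) and the lid centre is (0.566, 0.348). Next I'll lift and place the lid.

```bash
python3 - <<'E'
from h import *
L=[.566,.348]; K=[.6165,.0225]
y=best_yaw([*L,.25],0)
ctrl.command_gripper(1.0)
ctrl.reach([*L,.25],[180,0,y]); ctrl.move_linear([*L,.1],feed=.2); print(ctrl.move_linear([*L,.056],feed=.05,stop_force=6))
z0=ctrl.current_tcp_pos()[2]; ctrl.command_gripper(0.0); print(z0,ctrl.current_width(),ctrl.current_gripper_force())
ctrl.move_linear([*L,.12],feed=.05); ctrl.move_linear([*L,.24],feed=.12)
print(ctrl.current_width(),ctrl.current_contact_force())
ctrl.move_linear([*K,.24],feed=.12); ctrl.move_linear([*K,z0+.115],feed=.08)
snap('scene','s8.png')
print(ctrl.move_linear([*K,z0+.097],feed=.015,stop_force=3),ctrl.current_tcp_pos()[2]-z0)
snap('top','t8.png'); print(ctrl.current_contact_force(),ctrl.current_time_s())
E
```

```text
False
0.05630180295542642 0.3582745741024453 59.10313010215759
0.3545310950855114 [ 0.08466687  0.65373123 -4.18176173]
True 0.10006639193789924
[-0.4281826  -0.52085486  7.10954242] 82.2667
```

View pics/s8.png

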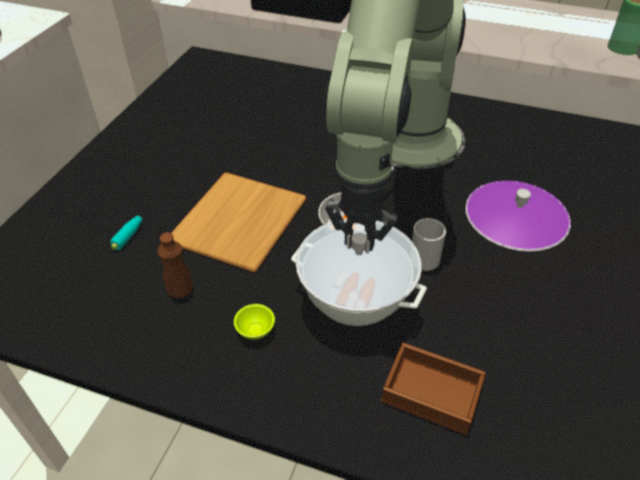

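The lid was hovering level over the kawali and made contact at exactly 0.100 m, the rim height. I'll release it and check.

```bash
python3 - <<'E'
from h import *
ctrl.command_gripper(0.8); ctrl.dwell(.3)
c=ctrl.current_tcp_pos(); ctrl.move_linear([c[0],c[1],c[2]+.03],feed=.04); ctrl.move_linear([c[0],c[1],.33],feed=.15)
ctrl.reach([.45,-.2,.35],[180,0,0])
for n in ('top','scene'):
    s=snap(n,n+'9.png')
    for q in ('lid','kawali','cup','forked1','straight1'): print(n,q,[(np.round(d['xyz'],3),d['score']) for d in ctrl.tip_of(s,q)])
    for t in ctrl.trace(s,'lid'):
        k=max(cv2.findContours(t['pixels'].astype(np.uint8),0,2)[0],key=cv2.contourArea)
        print('lid',t['score'],cv2.minEnclosingCircle(unproj(s,k[:,0],.106)[:,:2].astype(np.float32)))
print(ctrl.current_time_s())
E
```

```text
top lid [(array([0.614, 0.02 , 0.102]), 0.97), (array([ 0.235,  0.31 , -0.002]), 0.93)]
top kawali [(array([ 0.711, -0.348,  0.003]), 0.39)]
top cup [(array([ 0.454,  0.131, -0.002]), 0.97)]
top forked1 [(array([ 0.417, -0.066,  0.031]), 0.43), (array([ 0.759, -0.151,  0.001]), 0.27)]
top straight1 [(array([ 0.61 , -0.534,  0.012]), 0.93)]
lid 0.95 ((0.6138151288032532, 0.020962942391633987), 0.12563641369342804)
lid 0.81 ((0.24930532276630402, 0.2779754102230072), 0.11467525362968445)
lid 0.37 ((0.7356432676315308, -0.14396612346172333), 0.03773582726716995)
scene lid [(array([0.615, 0.026, 0.101]), 0.83), (array([0.233, 0.317, 0.   ]), 0.65)]
scene kawali []
scene cup [(array([ 0.453,  0.136, -0.002]), 0.68)]
scene forked1 [(array([ 0.411, -0.061,  0.032]), 0.68)]
scene straight1 [(array([ 0.452,  0.136, -0.002]), 0.59), (array([ 0.612, -0.541,  0.014]), 0.58)]
lid 0.81 ((0.35691964626312256, 0.3095782697200775), 0.1131240501999855)
lid 0.69 ((0.6186321377754211, 0.02433357574045658), 0.12560707330703735)
87.7417
```

View pics/scene9.png

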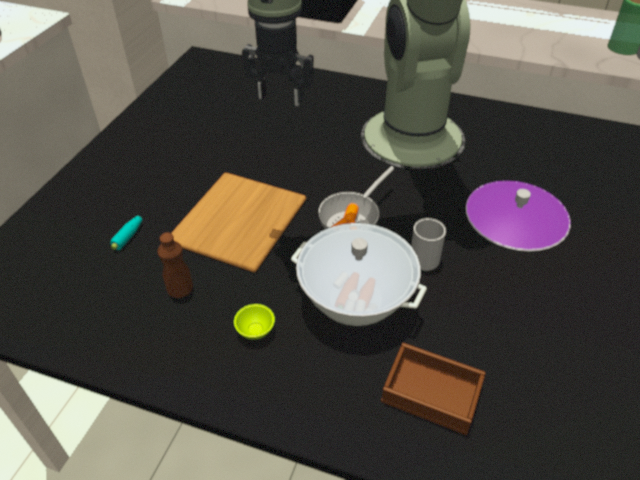

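The lid sits level and centred on the kawali, with its knob at (360,247) and its centre within about 3 mm of the rim centre. The tumbler is upright and the forked carrot is in the strainer, so I'm handing in.

```bash
python3 -c "
from plant import ctrl
print(ctrl.finish_job())"
```

```text
the job is handed in; nothing more can be done
None
```

I handed the job in after about 88 s of robot time; no verdict came back, but the last pictures show both straight carrots and the cassava (5 chunks counted) in the kawali, the forked carrot in the strainer, the empty tumbler upright on the counter, and the glass lid level on the rim within about 3 mm of centre.

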